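Complete a sample tray and slide it into the store rack

ROBOT

A 6-joint arm with a two-finger parallel gripper is mounted at the origin on the work surface. World frame = base frame: x ahead of the robot, y to its left, z up, the work surface at z = 0. Lengths are in m, angles in rad, forces in N, time in s.
With the tool pointing down it reaches from about 0.3 to 0.875 m from the base axis. Payload 6.4 kg.
Tool frame: the origin (TCP) lies midway between the tips of the shut fingers; the grasp point (between the pads) lies 19 mm behind it (ctrl.hold_point_z is the distance from the TCP to the grasp point, in m); z points along the fingers, y is the line along which they close (so a half turn about z gives the same grasp; the last joint's range is limited). The gripper opens to 88 mm and grips with 3 to 60 N. Pads are 18 mm wide; open, the fingers measure 123 mm over their backs; the gripper's body (75 mm by 187 mm) begins 45 mm behind the grasp point.
Start: joints at [1.142, 0.181, 1.607, -0, 1.354, -0.206], TCP at [0.127, 0.561, 0.21] pointing down, gripper open.
Joint ranges: [-2.99, 2.99], [-0.89, 2.07], [0.3, 2.58], [-1.14, 4.28], [0, 2.63], [-3.12, 3.12]. Speed limits (rad/s): [2.57, 2.57, 3.01, 3.14, 3.14, 3.14].

INTERFACE

Orientations are given as a 3x3 rotation matrix whose columns are the frame's x, y, z axes.
In Python, from workcell import status, capture, camera_params, ticket, masks_of, spot_point, ctrl gives the robot as it stands.
- The arm moves only by the shell command python3 -m jog 'ROWS'. ROWS is JSON, a list of rows, each a list of 3 entries, a list of its own where there are three numbers: the shift along the tool's x, y, z in m, then the turn, a rotation vector about the tool's x, y, z in degrees, then the closure, from -1 (fully open) to 1 (shut), so that 0 is half open. A call has 1 to 8 rows; each row is the pose to reach, as a shift and turn from the pose commanded when the call began, along the tool's axes at that moment; what a row does not reach only later rows make up. A row lasts 1/10 s, in which the tool goes at most 50 mm and 8.59 degrees, less where a joint would pass 70% of its speed; a pose out of reach is approached as far as the arm can. A call with a gripper value outside its range is refused whole. The fingers move at their own pace and stop on an object; the grip force is fixed at half the most. Time passes only in rows, so rows that repeat a pose let the fingers close. It gives the time, the measured TCP pose, the force, the opening and the grip force at its end, in the units of the state.
- status.get_obs(): the state, without advancing time (a new reading comes with each control period).
- capture(name): name is "scene" or "top" or "wrist"; returns the picture (400x640x3 uint8, blue, green, red); there is no depth.
- camera_params(name): a dict with "fx", "fy", "cx", "cy" (pixels), "rvec" (rotation vector, rad) and "tvec" (3), from world to camera coordinates, as OpenCV has them. Camera axes: x right, y down, z forward; pixel columns grow to the right and rows downward; lengths in m; the calibration is good to about 2 mm. A picture is of the moment at which its call begins: read the wrist's pose just before it. camera_params takes no time and is no camera call; for the wrist camera it gives the pose at the moment of the call.
- ticket.sign_off(): hands the job in; it is judged then, once.
Trained networks look in the newest picture that a camera, given by its name, has taken for a name from the list of things; names that differ only in an ending like _2 or _b are one class to them, and where a whole thing is asked for, a point or a joint stands for the part that bears it (a point fixed in the world has none). Each returns a list of dicts, best first, with "score" (0 to 1); they miss things now and then, are a little off and sometimes report something else, mostly with a low value. They report only what shows in the picture. A call takes as long as a camera call. They do not tell look-alikes from the thing itself.
- masks_of(camera, target): "pixels" (400x640 bool, what is visible of it) and "rect" ([left, top, width, height] in pixels, round what is visible of it).
- spot_point(camera, target): "xy" ([column, row] in pixels: a listed point, or the origin of a listed thing).
The state is a dict: "clock": time; "qpos": joint angles; "joint_vel": joint speeds; "tau": joint torques, N m; "tool_pos": TCP position; "ee_rot": TCP orientation; "force": force on the tool from outside, world axes, zero at the start; "wrist_torque": the same for the moment, N m; "finger_gap": opening from 0.0 (shut) to 1.0 (fully open); "grasp_force": force on a finger pad.
Only numpy, scipy, OpenCV 4.12 (cv2) and the standard library are available. Lean on these libraries where they do the work, as an engineer would, in place of code of your own. Each camera call takes 0.05 s, during which the arm holds its last target. There are 200 camera calls.

TASK

Stand the loose sample roll with the teal band upright in the empty front compartment of the aluminium tray, the one next to the orange handle, and let go of it. Then slide the tray by its handle into the rack's empty bay, the one with the green liner, until it is fully home against the back stop. Keep all three rolls standing upright in the tray and leave the clear box and the tape where they are.

Things in the scene. Friction and masses are not known exactly. Their poses are not given: they have to be found in the camera images.
- tray: Open aluminium tray, 130 (x) x 120 (y) x 30 mm high, walls and floor 4 mm, 0.45 kg, on the bench. Origin: centre of the underside of this box; x points away from the handle, to the end that enters the rack first. A 28 mm high wall at x = 0 divides it: two back compartments with a roll each; one empty front compartment, x -61 to -2, y -56 to 56 mm.
- tray_grip (a point): Where to pinch the tray's orange bar handle across its 16 mm width (y): tray frame x -120, y 0, 32 mm up; axes as the tray's. The bar sticks out from the front wall along -x, from x -65 to -140 mm; its underside is 16 mm and its top 40 mm above the bench.
- roll: A rolled card sample: white upright cylinder, diameter 36 mm, height 75 mm, 60 g, dark top face. Origin: centre of its underside, z along its axis. This is the loose one, with a 14 mm wide teal band 55 mm up; it starts on the bench on one side of the tray.
- roll_a: A rolled card sample: white upright cylinder, diameter 36 mm, height 75 mm, 60 g, dark top face. Origin: centre of its underside, z along its axis. With a 14 mm wide black band 55 mm up; starts in the tray's back left compartment (tray frame x = +31, y = +30 mm).
- roll_b: A rolled card sample: white upright cylinder, diameter 36 mm, height 75 mm, 60 g, dark top face. Origin: centre of its underside, z along its axis. With a 14 mm wide black band 55 mm up; starts in the tray's back right compartment (tray frame x = +31, y = -30 mm).
- rack: Fixed white rack, 280 mm wide (y), 118 deep, 128 high. Origin: middle of the front plane at bench level, x into the bays. No floor: trays slide on the bench. Walls 8 mm thick, 40 high at y -136, 0, 136 mm leave two bays 128 mm wide, centred at y -68 and 68. Front and rear cross bars 106 mm up. Back stop face at x 110: a tray that is home has its centre at x 45 and stands 20 mm proud of the front.
- liner: Lime-green sheet (look only, no step) on the floor of the empty bay, 120 mm wide, reaching 30 mm out in front of the rack; it marks the tray's bay. Origin: on the bay's centre line at bench level, 50 mm behind the rack's front plane; x points into the bay. A tray that is home has its centre at x -5, y 0 mm here.
- clear_box: Lidded clear plastic box, 100 x 120 x 76 mm, 0.6 kg, in the rack's other bay. Origin: centre of its underside. Leave it.
- tape: Roll of brown tape lying flat on the bench, diameter 70 mm, 24 mm high, on the other side of the tray from the loose roll. Origin: centre of its underside. Leave it.
Not all that is in view belongs to the job. What is shaped like the roll_a but red is not meant. Of the things that look like the tray, the larger one is meant.

How it is judged:
By the outcome, as a careful person would: the job done as asked, in the order asked, and still so for the second after the job is handed in, with the robot touching nothing.
It also fails if it takes over 61 s, if anything falls off the work surface, if the arm or the gripper's body presses on something with over 40 N, if the wrist force passes 120 N, or if a joint passes its speed limit or range.

## Working session

There is one attempt and no reset: what is moved stays moved. The work goes in short steps, Python scripts to look and compute and a shell command to move; the robot and the scene stay as the last step left them, time stands still between calls to the robot, and variables do not carry over. Pictures are saved under pics/ and viewed, at most 10 in all, crops included, and the job is handed in when it is done.

```bash
mkdir -p pics; cat > h.py <<'E'
import numpy as np, cv2
from workcell import status, capture, camera_params, ticket, masks_of, spot_point, ctrl
def ray(cam,uv):
    p=camera_params(cam);R=cv2.Rodrigues(np.array(p["rvec"],float))[0];t=np.array(p["tvec"],float).ravel()
    d=R.T@np.array([(uv[0]-p["cx"])/p["fx"],(uv[1]-p["cy"])/p["fy"],1.]);return -R.T@t,d
def onz(cam,uv,z=0.):
    c,d=ray(cam,uv);return c+d*(z-c[2])/d[2]
def proj(cam,P):
    p=camera_params(cam);K=np.array([[p["fx"],0,p["cx"]],[0,p["fy"],p["cy"]],[0,0,1.]])
    return cv2.projectPoints(np.array(P,float).reshape(-1,1,3),np.array(p["rvec"],float),np.array(p["tvec"],float),K,None)[0][:,0]
def tool(dw):
    return np.array(status.get_obs()["ee_rot"]).T@np.array(dw)
E
python3 - <<'E'
from h import *
np.set_printoptions(precision=3,suppress=True)
o=status.get_obs();print(o["clock"],o["tool_pos"],o["ee_rot"],o["finger_gap"],o["force"])
for c in("scene","top"):
    cv2.imwrite(f"pics/{c}0.png",capture(c))
    print(c,"campos",ray(c,(320,200))[0])
    for n,z in(("tray",0),("tray_grip",.032),("roll",0),("rack",0),("liner",0),("clear_box",0),("tape",0)):
        for r in spot_point(c,n)[:5]: print(n,round(r["score"],2),np.round(r["xy"]),onz(c,r["xy"],z))
E
```

```text
0.0 [0.127 0.56  0.209] [[-0.975  0.221 -0.001]
 [ 0.221  0.975 -0.002]
 [ 0.    -0.002 -1.   ]] 0.9986909953335843 [0.265 0.887 0.009]
scene campos [0.843 0.314 0.572]
tray 0.94 [454. 192.] [0.328 0.144 0.   ]
tray 0.88 [314. 216.] [0.56  0.003 0.   ]
tray_grip 0.83 [409. 162.] [0.357 0.051 0.032]
tray_grip 0.78 [349. 164.] [ 0.445 -0.023  0.032]
tray_grip 0.7 [250. 233.] [ 0.677 -0.027  0.032]
roll 0.98 [294. 218.] [ 0.59  -0.019  0.   ]
roll 0.93 [402. 256.] [0.509 0.165 0.   ]
roll 0.79 [346. 320.] [0.657 0.178 0.   ]
roll 0.69 [370. 283.] [0.585 0.161 0.   ]
roll 0.61 [318. 238.] [0.587 0.042 0.   ]
rack 0.83 [247. 232.] [ 0.669 -0.052  0.   ]
rack 0.48 [253. 280.] [0.719 0.03  0.   ]
liner 0.61 [253. 278.] [0.716 0.026 0.   ]
liner 0.39 [228. 133.] [ 0.545 -0.286  0.   ]
clear_box 0.66 [204. 230.] [ 0.723 -0.106  0.   ]
tape 0.81 [224. 135.] [ 0.556 -0.286  0.   ]
top campos [0.419 0.018 0.784]
tray 0.94 [317. 200.] [0.564 0.014 0.   ]
tray 0.91 [248. 317.] [0.326 0.144 0.   ]
tray_grip 0.96 [293. 308.] [0.347 0.056 0.032]
tray_grip 0.72 [333. 257.] [ 0.445 -0.02   0.032]
tray_grip 0.38 [305. 188.] [0.583 0.039 0.032]
roll 0.86 [304. 190.] [0.585 0.041 0.   ]
roll 0.75 [237. 154.] [0.659 0.186 0.   ]
roll 0.67 [247. 186.] [0.592 0.161 0.   ]
roll 0.62 [243. 223.] [0.512 0.166 0.   ]
roll 0.57 [330. 187.] [ 0.592 -0.015  0.   ]
rack 0.58 [348. 153.] [ 0.667 -0.052  0.   ]
liner 0.76 [312. 136.] [0.705 0.026 0.   ]
clear_box 0.58 [373. 132.] [ 0.716 -0.106  0.   ]
tape 0.82 [459. 209.] [ 0.55  -0.286  0.   ]
```

View pics/scene0.png

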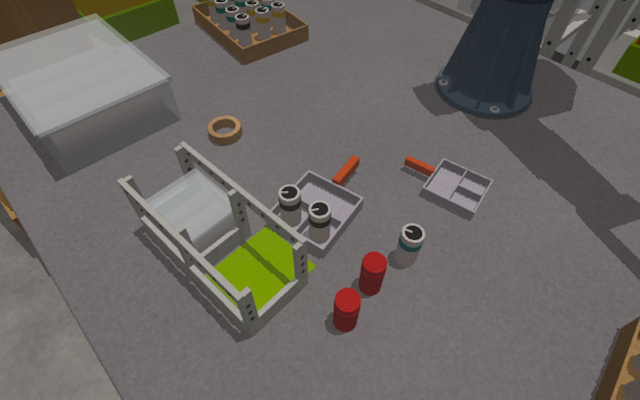

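View pics/top0.png

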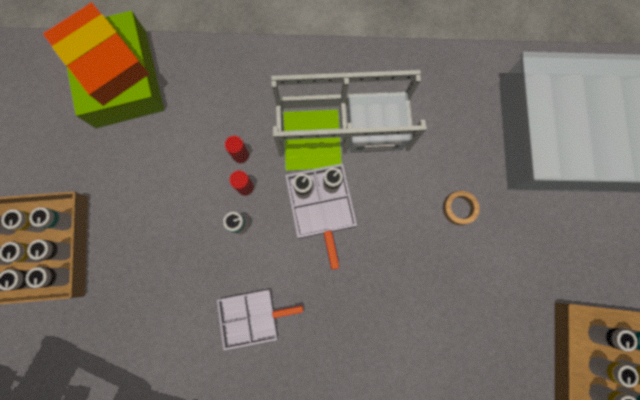

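Scene view: the teal-banded loose roll is at about (411,243), with two red look-alikes at (373,272) and (346,310). The larger tray with two rolls is at (318,210), and the small four-cell decoy tray at (457,187). The green bay is at (255,270). In the top view the loose roll is at (233,222), the tray at (320,200) and its handle at (333,252). I'll confirm in one enlarged crop.

```bash
python3 - <<'E'
from h import *
np.set_printoptions(precision=3,suppress=True)
im=capture("top")
for n in("tray","liner","roll"):
    for r in masks_of("top",n)[:3]:
        m=r["pixels"].astype(np.uint8); cs=max(cv2.findContours(m,0,2)[0],key=cv2.contourArea)
        print(n,round(r["score"],2),r["rect"],cv2.minAreaRect(cs))
c=cv2.resize(im[120:280,210:430],(792,576),interpolation=cv2.INTER_CUBIC)
cv2.imwrite("pics/crop.png",c)
# outline fit: handle by colour
hsv=cv2.cvtColor(im,cv2.COLOR_BGR2HSV)
m=((hsv[...,1]>150)&((hsv[...,0]<12))).astype(np.uint8);m[:225]=0;m[290:]=0;m[:,:310]=0;m[:,370:]=0
ys,xs=np.nonzero(m);P=np.array([onz("top",(x,y),.036)[:2] for x,y in zip(xs,ys)])
r=cv2.minAreaRect(P.astype(np.float32)*1000);print("handle",len(P),r,P.mean(0)); 
v=cv2.fitLine(P.astype(np.float32),2,0,.01,.01).ravel();print("yaw",np.degrees(np.arctan(v[1]/v[0])))
g=((hsv[...,1]>150)&(abs(hsv[...,0].astype(int)-38)<12)).astype(np.uint8);g[:100]=0;g[180:]=0;g[:,:270]=0;g[:,350:]=0
ys,xs=np.nonzero(g);P=np.array([onz("top",(x,y),0)[:2] for x,y in zip(xs,ys)])
print("liner",cv2.minAreaRect(P.astype(np.float32)*1000))
E
```

```text
tray 0.81 [219.2, 291.3, 85.6, 61.3] ((260.97021484375, 316.0308837890625), (51.98185729980469, 85.54850006103516), 77.6192398071289)
tray 0.79 [282.1, 162.2, 75.4, 106.1] ((324.3846130371094, 218.423095703125), (102.17650604248047, 61.776588439941406), 78.69007110595703)
liner 0.69 [281.1, 112.9, 61.5, 58.4] ((313.498291015625, 153.470703125), (30.82906150817871, 56.4905891418457), 86.633544921875)
roll 0.92 [222.6, 209.2, 30.7, 24.6] ((235.90003967285156, 222.70001220703125), (26.385601043701172, 19.230182647705078), 26.56505012512207)
roll 0.82 [223.3, 137.1, 26.4, 26.1] ((236.00001525878906, 149.00001525878906), (27.72724151611328, 17.8885440826416), 63.43495178222656)
roll 0.73 [296.2, 174.8, 19.1, 21.9] ((302.9117736816406, 185.64707946777344), (23.525955200195312, 18.432706832885742), 75.96376037597656)
handle 288 ((459.0514221191406, -16.054536819458008), (72.97918701171875, 15.08700942993164), 12.728216171264648) [ 0.459 -0.016]
yaw 12.566207
liner ((697.5823364257812, 26.62276840209961), (131.75555419921875, 119.04025268554688), 3.9584107398986816)
```

View pics/crop.png

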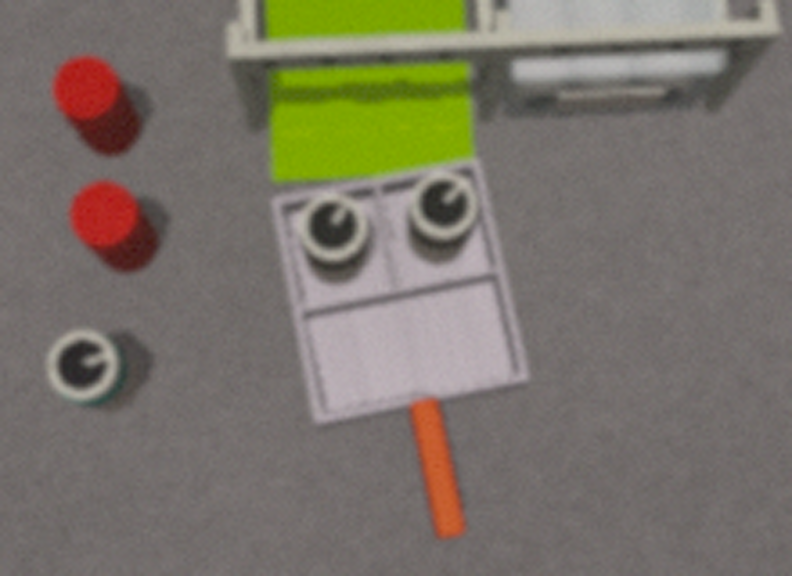

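The crop confirms it: the teal crescent shows on the loose roll at crop (115,385), both red cylinders are decoys, and the tray with the two black-banded rolls is the larger one. Now I'll refine the poses.

```bash
python3 - <<'E'
from h import *
np.set_printoptions(precision=4,suppress=True)
f=lambda c:(210+c[0]/3.6-.36,120+c[1]/3.6-.36)
C=np.array([onz("top",f(c),.03)[:2] for c in((318,422),(527,380),(480,160),(273,198))])
print("tray corners",C,C.mean(0),[np.linalg.norm(C[i]-C[i-1]) for i in range(4)],np.degrees(np.arctan2(*(C[2]-C[1])[::-1])),np.degrees(np.arctan2(*(C[3]-C[0])[::-1])),np.degrees(np.arctan2(*(C[0]-C[1])[::-1]))-90)
print("roll top",onz("top",f((84,366)),.075))
for n,c in(("frontL",(229,52)),("frontR",(778,35))):print(n,onz("top",f(c),.128))
im=capture("top");hsv=cv2.cvtColor(im,cv2.COLOR_BGR2HSV)
g=((hsv[...,1]>150)&(abs(hsv[...,0].astype(int)-38)<12));L=[];R=[]
for v in list(range(142,163)):
    xs=np.nonzero(g[v,275:350])[0]+275
    L.append(onz("top",(xs[0]-.5,v))[:2]);R.append(onz("top",(xs[-1]+.5,v))[:2])
for E in(L,R):
    k=np.polyfit(np.array(E)[:,0],np.array(E)[:,1],1);print("edge yaw",np.degrees(np.arctan(k[0])),"y at x=.63,.70",np.polyval(k,[.63,.7]))
xs=np.arange(285,335);F=[onz("top",(u,np.nonzero(g[142:185,u])[0].max()+142.5))[:2] for u in range(287,332)]
k=np.polyfit(np.array(F)[:,1],np.array(F)[:,0],1);print("front edge",k,np.degrees(-np.arctan(k[0])))
# scene check of roll and masks
capture("scene")
r=masks_of("scene","roll")
for q in r: print(q["rect"],round(q["score"],2))
o=status.get_obs()
t=np.array([.511,.166,.12]);print("tool shift",tool(t-o["tool_pos"]),o["clock"])
E
```

```text
tray corners [[ 0.4833  0.0496]
 [ 0.5086 -0.0656]
 [ 0.6344 -0.0388]
 [ 0.6095  0.0785]] [0.559  0.0059] [np.float64(0.1294808760448982), np.float64(0.11789163174876655), np.float64(0.12857163956607848), np.float64(0.11988819354079117)] 12.004453468834091 12.889072084000482 12.38054456017393
roll top [0.5064 0.1698 0.075 ]
frontL [0.6599 0.0952 0.128 ]
frontR [ 0.6755 -0.1828  0.128 ]
edge yaw 3.2640774956244565 y at x=.63,.70 [0.0823 0.0863]
edge yaw 4.092706284067015 y at x=.63,.70 [-0.0376 -0.0326]
front edge [-0.1394  0.6371] 7.93703404980397
[395.3, 221.8, 31.3, 46.2] 0.97
[309.2, 201.6, 22.3, 42.4] 0.84
[280.7, 183.2, 19.1, 43.9] 0.73
[333.8, 286.9, 27.6, 45.6] 0.64
[360.6, 253.5, 24.8, 43.6] 0.59
tool shift [-0.4617 -0.3002  0.0902] 1.15
```

```bash
python3 -m jog '[[[-0.458,-0.298,0.08],[0,0,-25],-1],[[-0.458,-0.298,0.08],[0,0,-25],-1],[[-0.458,-0.298,0.08],[0,0,-25],-1],[[-0.458,-0.298,0.08],[0,0,-25],-1],[[-0.458,-0.298,0.08],[0,0,-25],-1],[[-0.458,-0.298,0.08],[0,0,-25],-1],[[-0.458,-0.298,0.08],[0,0,-25],-1],[[-0.458,-0.298,0.08],[0,0,-25],-1]]'; python3 - <<'E'
from h import *
np.set_printoptions(precision=4,suppress=True)
o=status.get_obs();print(tool(np.array([.508,.168,.13])-o["tool_pos"]),np.array(o["ee_rot"]))
E
```

```text
clock: 1.95
tool_pos: [0.3955, 0.2847, 0.1543]
ee_rot: [[-0.977, -0.212, 0.001], [-0.212, 0.977, 0.0], [-0.001, 0.0, -1.0]]
force: [0.1, 0.1, 0.4]
finger_gap: 1.003
grasp_force: 0.0
[-0.0852 -0.1379  0.0243] [[-0.9773 -0.212   0.0009]
 [-0.212   0.9773  0.0005]
 [-0.001   0.0003 -1.    ]]
```

```bash
python3 -m jog '[[[-0.085,-0.138,0.024],[0,0,0],-1],[[-0.085,-0.138,0.024],[0,0,0],-1],[[-0.085,-0.138,0.024],[0,0,0],-1],[[-0.085,-0.138,0.024],[0,0,0],-1],[[-0.085,-0.138,0.024],[0,0,0],-1],[[-0.085,-0.138,0.024],[0,0,0],-1]]'; python3 - <<'E'
from h import *
np.set_printoptions(precision=4,suppress=True)
o=status.get_obs();im=capture("wrist");cv2.imwrite("pics/w1.png",im);print(ray("wrist",(320,200))[0])
for r in spot_point("wrist","roll")[:3]:print(r["score"],r["xy"],onz("wrist",r["xy"]))
for r in masks_of("wrist","roll")[:3]:print(r["score"],r["rect"])
E
```

```text
clock: 2.55
tool_pos: [0.5058, 0.17, 0.1301]
ee_rot: [[-0.977, -0.212, -0.001], [-0.212, 0.977, 0.0], [0.001, 0.001, -1.0]]
force: [0.2, 0.3, -0.4]
finger_gap: 1.004
grasp_force: 0.0
[0.4255 0.1543 0.3051]
0.86 [319.9, 182.7] [0.5054 0.1728 0.    ]
0.81 [112.8, 233.2] [ 0.6003 -0.0173  0.    ]
0.78 [299.0, 318.0] [0.659  0.1833 0.    ]
0.95 [269.7, 245.4, 47.1, 71.8]
0.86 [296.4, 169.8, 44.7, 67.9]
0.82 [32.5, 220.5, 99.8, 61.1]
```

View pics/w1.png

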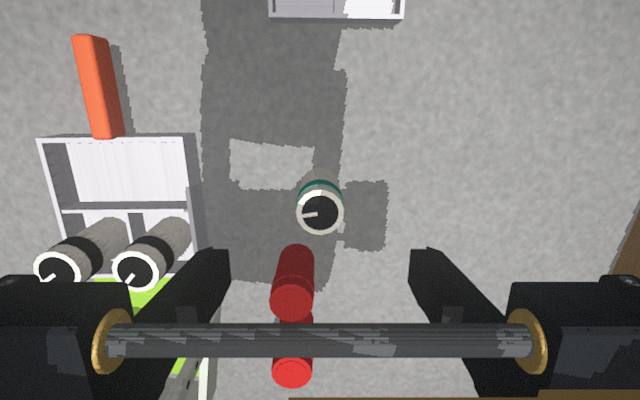

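The wrist view shows the teal-banded roll centred at (320,213), midway between the fingers at (220,270) and (420,270). It projects to about (0.505, 0.172), in line with the top view. Descending to grip.

```bash
python3 -m jog '[[[0,0.001,0.045],[0,0,0],-1],[[0,0.001,0.08],[0,0,0],-1],[[0,0.001,0.094],[0,0,0],-1],[[0,0.001,0.094],[0,0,0],-1],[[0,0.001,0.094],[0,0,0],1],[[0,0.001,0.094],[0,0,0],1],[[0,0.001,0.094],[0,0,0],1],[[0,0.001,0.094],[0,0,0],1]]'; python3 -m jog '[[[0,0,0],[0,0,0],1],[[0,0,0],[0,0,0],1],[[0,0,0],[0,0,0],1]]'
```

```text
clock: 3.5
tool_pos: [0.5073, 0.1704, 0.0373]
ee_rot: [[-0.977, -0.212, 0.002], [-0.212, 0.977, 0.0], [-0.002, -0.0, -1.0]]
force: [0.5, 0.6, -0.4]
finger_gap: 0.663
grasp_force: 0.0
clock: 3.8
tool_pos: [0.5064, 0.1703, 0.0362]
ee_rot: [[-0.977, -0.212, -0.0], [-0.212, 0.977, 0.0], [0.0, 0.0, -1.0]]
force: [-0.4, -0.2, 1.6]
finger_gap: 0.396
grasp_force: 30.1
```

```bash
python3 -m jog '[[[0,0,-0.04],[0,0,0],1],[[0,0,-0.07],[0,0,0],1],[[0.004,-0.045,-0.07],[0,0,0],1],[[0.008,-0.09,-0.07],[0,0,0],1],[[0.012,-0.13,-0.07],[0,0,0],1],[[0.015,-0.16,-0.07],[0,0,0],1],[[0.015,-0.172,-0.07],[0,0,0],1],[[0.015,-0.172,-0.07],[0,0,0],1]]'; python3 - <<'E'
from h import *
np.set_printoptions(precision=4,suppress=True)
o=status.get_obs();print(o["tool_pos"],o["force"],o["finger_gap"])
for c in("scene","top"):
    cv2.imwrite(f"pics/{c}1.png",capture(c)[130:280,220:420] if c=="top" else capture(c))
    for n,z in(("tray",0),("tray_grip",.032)):
        for r in spot_point(c,n)[:3]:print(c,n,round(r["score"],2),r["xy"],onz(c,r["xy"],z))
im=capture("top");hsv=cv2.cvtColor(im,cv2.COLOR_BGR2HSV)
im=cv2.resize(capture("scene")[150:310,200:420],(792,576),interpolation=cv2.INTER_CUBIC);cv2.imwrite("pics/s1.png",im)
E
```

```text
clock: 4.6
tool_pos: [0.5283, -0.0021, 0.106]
ee_rot: [[-0.978, -0.209, -0.0], [-0.209, 0.978, 0.0], [0.0, 0.0, -1.0]]
force: [0.0, 0.4, -0.3]
finger_gap: 0.397
grasp_force: 30.0
[ 0.5283 -0.0021  0.106 ] [ 0.0407  0.3626 -0.2672] 0.3968145049348744
scene tray 0.87 [314.7, 215.5] [0.5593 0.0028 0.    ]
scene tray 0.6 [454.3, 190.7] [0.3246 0.1414 0.    ]
scene tray_grip 0.69 [349.5, 161.4] [ 0.4394 -0.0287  0.032 ]
scene tray_grip 0.66 [410.3, 163.6] [0.3585 0.0544 0.032 ]
top tray_grip 0.74 [332.1, 258.4] [ 0.4422 -0.0183  0.032 ]
top tray_grip 0.28 [459.9, 208.1] [ 0.5469 -0.2756  0.032 ]
```

View pics/s1.png

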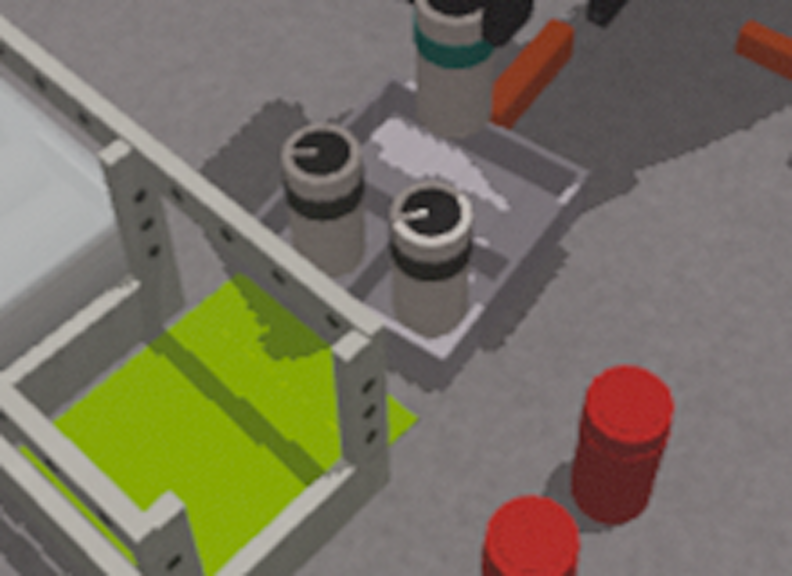

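The roll hangs upright at crop (455,65) above the front compartment, and the tray and its two rolls are undisturbed. Lowering and releasing.

```bash
python3 -m jog '[[[0,0.001,0.03],[0,0,0],1],[[0,0.001,0.05],[0,0,0],1],[[0,0.001,0.06],[0,0,0],1],[[0,0.001,0.065],[0,0,0],1],[[0,0.001,0.065],[0,0,0],1],[[0,0.001,0.065],[0,0,0],1]]';python3 -m jog '[[[0,0,0],[0,0,0],0.0],[[0,0,0],[0,0,0],0.0],[[0,0,0],[0,0,0],-0.3],[[0,0,0],[0,0,0],-0.3],[[0,0,0],[0,0,0],-0.5],[[0,0,-0.02],[0,0,0],-0.5],[[0,0,-0.06],[0,0,0],-0.5],[[0,0,-0.1],[0,0,0],-0.5]]'; python3 - <<'E'
from h import *
np.set_printoptions(precision=4,suppress=True)
im=capture("scene");cv2.imwrite("pics/s2.png",cv2.resize(im[150:310,200:420],(792,576),interpolation=cv2.INTER_CUBIC))
im=capture("top");hsv=cv2.cvtColor(im,cv2.COLOR_BGR2HSV)
m=((hsv[...,1]>150)&((hsv[...,0]<12))).astype(np.uint8);m[:225]=0;m[290:]=0;m[:,:310]=0;m[:,370:]=0
ys,xs=np.nonzero(m);P=np.array([onz("top",(x,y),.04)[:2] for x,y in zip(xs,ys)]).astype(np.float32)
print(len(P),P.mean(0),cv2.minAreaRect(P*1000))
for r in spot_point("top","tray_grip")[:2]:print(r["score"],r["xy"],onz("top",r["xy"],.032))
print(status.get_obs()["tool_pos"])
E
```

```text
clock: 5.6
tool_pos: [0.5287, -0.0001, 0.042]
ee_rot: [[-0.977, -0.212, 0.001], [-0.212, 0.977, -0.0], [-0.001, -0.001, -1.0]]
force: [-0.9, -0.3, -0.6]
finger_gap: 0.394
grasp_force: 30.0
clock: 6.4
tool_pos: [0.527, 0.0002, 0.1415]
ee_rot: [[-0.977, -0.212, -0.002], [-0.212, 0.977, 0.001], [0.002, 0.001, -1.0]]
force: [1.0, -1.5, 0.5]
finger_gap: 0.751
grasp_force: 0.0
286 [ 0.4582 -0.0159] ((458.65386962890625, -15.791898727416992), (72.26163482666016, 14.97068977355957), 12.730088233947754)
0.8 [332.6, 258.1] [ 0.4428 -0.0193  0.032 ]
[ 0.5303 -0.0005  0.1443]
```

View pics/s2.png

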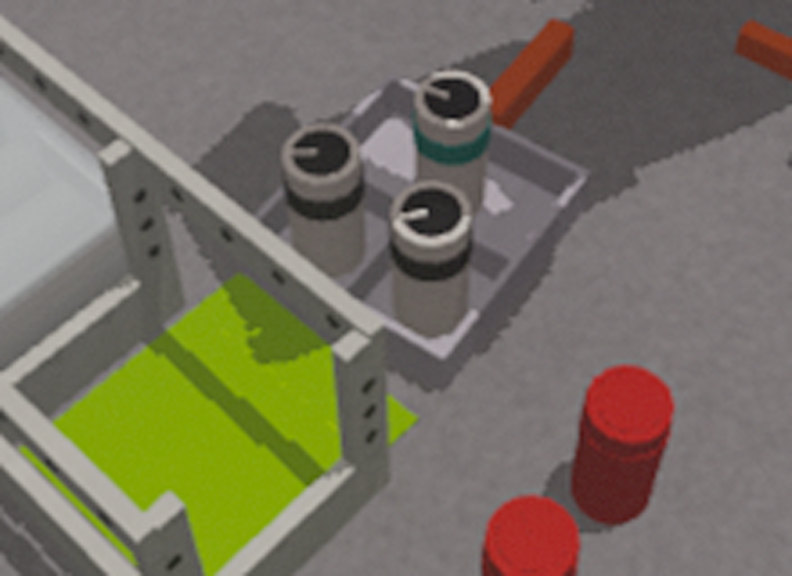

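The teal roll stands upright at crop (452,140) in the front compartment, and the black-banded rolls are at (322,200) and (430,250). The tray hasn't moved. Next is the handle.

```bash
python3 -m jog '[[[0.045,0,0],[0,0,0],-0.5],[[0.09,-0.001,0],[0,0,0],-0.5],[[0.09,-0.001,0.04],[0,0,0],-0.5],[[0.09,-0.001,0.08],[0,0,0],-0.5],[[0.09,-0.001,0.115],[0,0,0],-0.5],[[0.09,-0.001,0.12],[0,0,0],-0.5],[[0.09,-0.001,0.12],[0,0,0],-0.5]]'; python3 - <<'E'
from h import *
o=status.get_obs();print(o["tool_pos"],tool(np.array([.4414,-.0198,.013])-o["tool_pos"]),o["force"])
E
```

```text
clock: 7.25
tool_pos: [0.4385, -0.0195, 0.0199]
ee_rot: [[-0.977, -0.212, -0.004], [-0.212, 0.977, 0.001], [0.004, 0.002, -1.0]]
force: [0.2, 0.2, 0.4]
finger_gap: 0.754
grasp_force: 0.0
[ 0.43852466 -0.01952421  0.01985026] [-0.00277791 -0.00089383  0.00683769] [0.24069241 0.21801869 0.39423315]
```

```bash
python3 -m jog '[[[-0.002,-0.001,0.007],[0,0,0],-0.5],[[-0.002,-0.001,0.007],[0,0,0],0.2],[[-0.002,-0.001,0.007],[0,0,0],0.4],[[-0.002,-0.001,0.007],[0,0,0],1],[[-0.002,-0.001,0.007],[0,0,0],1],[[-0.002,-0.001,0.007],[0,0,0],1],[[-0.002,-0.001,0.007],[0,0,0],1],[[-0.002,-0.001,0.007],[0,0,0],1]]'
python3 - <<'E'
from h import *
o=status.get_obs();print(o["tool_pos"],o["ee_rot"],o["force"])
E
```

```text
clock: 8.05
tool_pos: [0.4424, -0.0206, 0.0142]
ee_rot: [[-0.977, -0.212, 0.0], [-0.212, 0.977, -0.0], [-0.0, -0.0, -1.0]]
force: [-0.2, -0.0, 0.8]
finger_gap: 0.141
grasp_force: 0.0
[ 0.44236602 -0.02059585  0.01420334] [[-9.77292830e-01 -2.11893184e-01  6.05508894e-05]
 [-2.11893186e-01  9.77292830e-01 -3.85114443e-05]
 [-5.10156375e-05 -5.04672793e-05 -9.99999997e-01]] [-0.19910205 -0.01836269  0.84708678]
```

```bash
python3 -m jog '[[[0,0,0],[0,0,0],1],[[0,0,0],[0,0,0],1]]'; python3 - <<'E'
from h import *
im=capture("wrist");cv2.imwrite("pics/w3.png",im)
E
```

```text
clock: 8.25
tool_pos: [0.4423, -0.0206, 0.0141]
ee_rot: [[-0.977, -0.212, -0.0], [-0.212, 0.977, 0.0], [0.0, 0.0, -1.0]]
force: [-0.1, -0.6, 0.2]
finger_gap: 0.003
grasp_force: 0.0
```

View pics/w3.png

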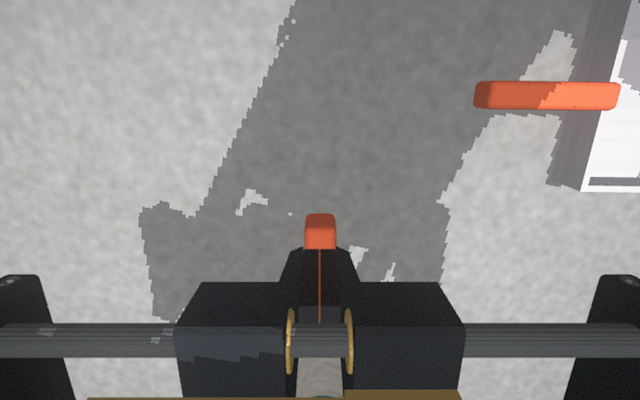

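The fingers read fully shut, yet orange is visible at (320,232) just ahead of the tips. I'll check the geometry.

```bash
python3 - <<'E'
from h import *
np.set_printoptions(precision=4,suppress=True)
o=status.get_obs();T=np.array(o["tool_pos"]);u=np.array([.977,.212,0])
print("tcp, grasp pt px",proj("wrist",[T,T+[0,0,.019],T+[0,0,.026]]))
print("bar end/corners",proj("wrist",[T*[1,1,0]+[0,0,.04]-u*.02,T*[1,1,0]+[0,0,.016]-u*.02]))
print("orange bottom/top at z .04",onz("wrist",(320,248),.04),onz("wrist",(320,215),.04),onz("wrist",(304,232),.04),onz("wrist",(336,232),.04))
im=capture("scene");a=cv2.resize(im[130:270,270:430],(640,560),interpolation=cv2.INTER_CUBIC)
cv2.imwrite("pics/s3.png",a)
for c in("scene","top"):
    capture(c)
    for n,z in(("tray",0),("tray_grip",.032)):
        for r in spot_point(c,n)[:3]:print(c,n,round(r["score"],2),r["xy"],onz(c,r["xy"],z))
print(o["grasp_force"],o["finger_gap"])
E
```

```text
tcp, grasp pt px [[316.85   241.1534]
 [316.6038 256.7174]
 [316.4996 263.2995]]
bar end/corners [[316.4281 226.2101]
 [316.7745 209.4782]]
orange bottom/top at z .04 [ 0.4338 -0.0207  0.04  ] [ 0.4168 -0.0244  0.04  ] [ 0.427  -0.0301  0.04  ] [ 0.4237 -0.0149  0.04  ]
scene tray 0.96 [316.1, 214.2] [0.5555 0.0024 0.    ]
scene tray 0.71 [455.4, 189.3] [0.3201 0.1408 0.    ]
scene tray_grip 0.83 [350.8, 163.4] [ 0.4414 -0.0233  0.032 ]
scene tray_grip 0.56 [406.8, 163.6] [0.3634 0.0498 0.032 ]
top tray 0.96 [316.6, 202.3] [0.5588 0.0138 0.    ]
top tray 0.81 [250.8, 317.0] [0.3262 0.1397 0.    ]
top tray_grip 0.92 [293.0, 310.9] [0.3422 0.0552 0.032 ]
0.0 0.00758544676249605
```

View pics/s3.png

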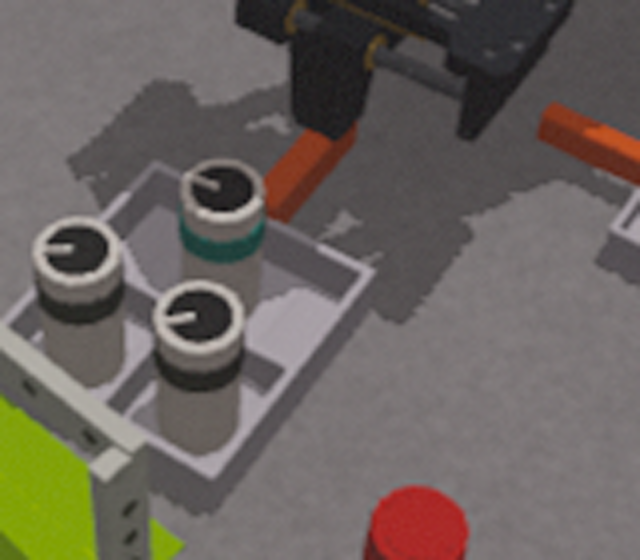

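The fingertips in this view end at (335,135), on top of the bar. In the wrist view they end at row 248, well above where a TCP at z = 0.014 should project. The real tips seem to sit higher than the state reports, so I'll quantify that.

```bash
python3 - <<'E'
from h import *
np.set_printoptions(precision=4,suppress=True)
print([ (k,getattr(ctrl,k)) for k in dir(ctrl) if not k.startswith("_")])
o=status.get_obs();T=np.array(o["tool_pos"]);R=np.array(o["ee_rot"])
for dz in(0,-.01,-.02,-.03,-.04):
    # shut tips front edge; open tips inner edges
    print(dz,*proj("wrist",[T+R@[s,y,dz] for s,y in((.009,0),(.009,.0175),(-.009,.0),(.009,.044),(.009,-.044))]))
g=cv2.cvtColor(cv2.imread("pics/w1.png"),6)
print("w1 left tip rows",[ (v,np.nonzero(g[v,150:260]<40)[0][[0,-1]]+150) for v in range(246,300,6) if (g[v,150:260]<40).any()])
E
```

```text
[('Unreachable', <class 'workcell.Unreachable'>), ('hold_point_z', 0.0187)]
0 [316.8674 226.6315] [347.7659 226.6611] [316.906  255.2083] [394.5591 226.7059] [239.1887 226.5571]
-0.01 [316.7413 233.7937] [349.2761 233.8252] [316.7858 263.62  ] [398.5474 233.8727] [234.9497 233.7148]
-0.02 [316.6012 241.7569] [350.9552 241.7904] [316.6525 272.9422] [402.9818 241.8411] [230.2367 241.6728]
-0.03 [316.4445 250.6634] [352.8332 250.6991] [316.5041 283.3311] [407.9415 250.7534] [224.9656 250.5734]
-0.04 [316.2681 260.6912] [354.9476 260.7296] [316.3376 294.9812] [413.5257 260.7879] [219.0308 260.5945]
w1 left tip rows [(252, array([170, 227])), (258, array([171, 227])), (264, array([169, 228])), (270, array([151, 229])), (276, array([174, 229])), (282, array([168, 229])), (288, array([163, 227])), (294, array([157, 224]))]
```

Both the open-finger width and the tip row put the real tips about 28 mm behind the reported TCP, so the fingers closed above the bar. I'll open and go 25 mm lower in steps, watching the force.

```bash
python3 -m jog '[[[0,0,-0.005],[0,0,0],-0.4],[[0,0,-0.005],[0,0,0],-0.4],[[0,0,-0.005],[0,0,0],-0.4],[[0,0,-0.005],[0,0,0],-0.4],[[0,0,-0.005],[0,0,0],-0.4],[[0,0,0.005],[0,0,0],-0.4],[[0,0,0.01],[0,0,0],-0.4],[[0,0,0.01],[0,0,0],-0.4]]'; python3 -m jog '[[[0,0,0.005],[0,0,0],-0.4],[[0,0,0.01],[0,0,0],-0.4],[[0,0,0.01],[0,0,0],-0.4]]'
```

```text
clock: 9.45
tool_pos: [0.4412, -0.0202, 0.0029]
ee_rot: [[-0.977, -0.212, -0.002], [-0.212, 0.977, 0.001], [0.002, 0.001, -1.0]]
force: [-0.8, 0.1, -0.0]
finger_gap: 0.691
grasp_force: 0.0
clock: 9.75
tool_pos: [0.4418, -0.0204, -0.0066]
ee_rot: [[-0.977, -0.212, -0.001], [-0.212, 0.977, 0.0], [0.001, 0.001, -1.0]]
force: [-0.3, -0.4, -0.2]
finger_gap: 0.701
grasp_force: 0.0
```

```bash
python3 - <<'E'
from h import *
im=capture("wrist");cv2.imwrite("pics/w4.png",im)
E
```

```text
(no output)
```

View pics/w4.png

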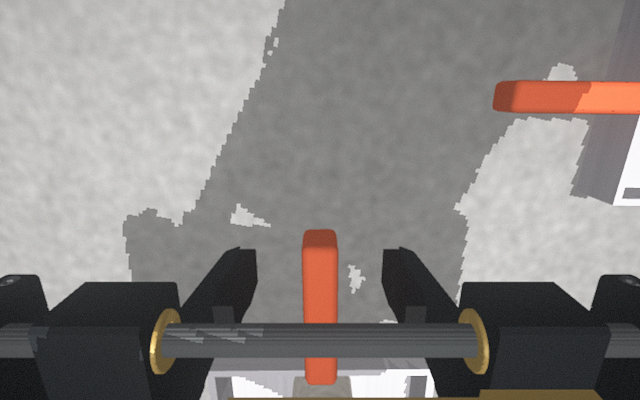

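The open fingers (tips at (240,250) and (395,250)) straddle the bar at x = 320. The reported z is already below the bench with no contact, which confirms the offset. Lowering a bit more and closing.

```bash
python3 -m jog '[[[0,0,0.003],[0,0,0],-0.4],[[0,0,0.006],[0,0,0],-0.4],[[0,0,0.006],[0,0,0],1],[[0,0,0.006],[0,0,0],1],[[0,0,0.006],[0,0,0],1],[[0,0,0.006],[0,0,0],1],[[0,0,0.006],[0,0,0],1],[[0,0,0.006],[0,0,0],1]]';python3 -m jog '[[[0,0,0],[0,0,0],1],[[0,0,0],[0,0,0],1],[[0,0,0],[0,0,0],1]]'
```

```text
clock: 10.6
tool_pos: [0.4424, -0.0205, -0.0118]
ee_rot: [[-0.977, -0.212, 0.0], [-0.212, 0.977, 0.0], [-0.0, 0.0, -1.0]]
force: [-0.9, 1.5, 2.1]
finger_gap: 0.18
grasp_force: 14.8
clock: 10.9
tool_pos: [0.4424, -0.0205, -0.0118]
ee_rot: [[-0.977, -0.212, -0.0], [-0.212, 0.977, 0.0], [-0.0, 0.0, -1.0]]
force: [0.6, 0.2, 2.4]
finger_gap: 0.182
grasp_force: 30.0
```

```bash
python3 -m jog '[[[-0.003,0.003,0],[0,0,1],1],[[-0.006,0.007,0],[0,0,2],1],[[-0.009,0.011,0],[0,0,3.3],1],[[-0.013,0.015,0],[0,0,4.8],1],[[-0.017,0.02,0],[0,0,6.3],1],[[-0.02,0.024,0],[0,0,7.5],1],[[-0.0235,0.028,0],[0,0,8.6],1],[[-0.0235,0.028,0],[0,0,8.6],1]]'
python3 - <<'E'
from h import *
np.set_printoptions(precision=4,suppress=True)
im=capture("top");s=capture("scene")
a=cv2.resize(im[60:220,230:450],(792,576),interpolation=cv2.INTER_CUBIC);cv2.imwrite("pics/t5.png",a)
o=status.get_obs();R=np.array(o["ee_rot"]);u=-R[:,0];print(o["tool_pos"],np.degrees(np.arctan2(u[1],u[0])),o["force"],o["finger_gap"])
E
```

```text
clock: 11.7
tool_pos: [0.4587, 0.0114, -0.0118]
ee_rot: [[-0.998, -0.062, -0.002], [-0.062, 0.998, -0.001], [0.002, -0.0, -1.0]]
force: [-3.9, -3.7, 3.4]
finger_gap: 0.18
grasp_force: 30.2
[ 0.4588  0.0114 -0.0118] 3.5482726099372135 [-4.075  -2.7095  4.6303] 0.1808024191867665
```

View pics/t5.png

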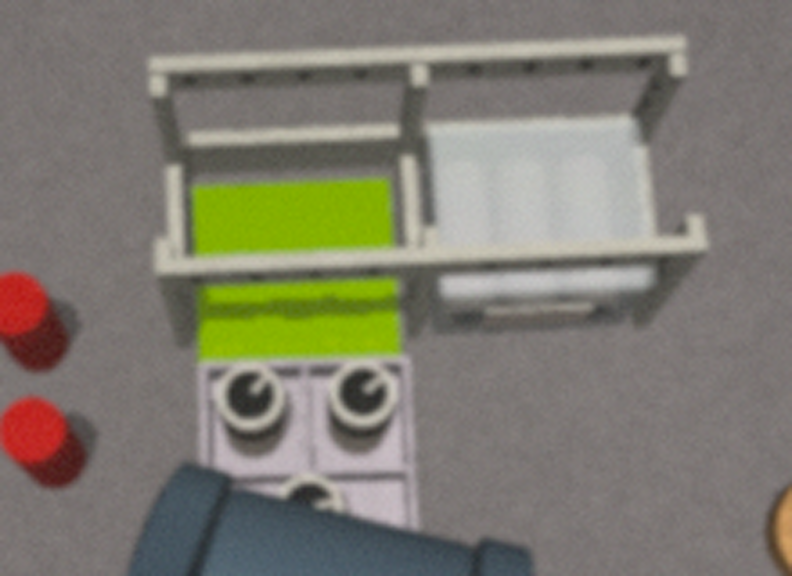

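The tray now points into the green bay with all three rolls upright at crop (252,398), (362,396) and (312,500). The bay's wall tops are at about x = 183 and x = 403. I'll check the lateral alignment numerically.

```bash
python3 - <<'E'
from h import *
np.set_printoptions(precision=4,suppress=True)
f=lambda c:(230+c[0]/3.6-.36,60+c[1]/3.6-.36)
q=lambda c,z:onz("top",f(c),z)[:2]
fit=lambda a,b:(np.degrees(np.arctan2(b[1]-a[1],b[0]-a[0])),)
TL,TR=q((198,362),.03),q((411,355),.03);print("tray front",TL,TR,(TL+TR)/2,np.linalg.norm(TL-TR),np.degrees(np.arctan2(TL[0]-TR[0],TR[1]-TL[1])))
BR=q((418,525),.03);print("right side yaw",fit(BR,TR))
w=[(q(a,.04),q(b,.04)) for a,b in(((183,240),(181,168)),((406,240),(401,158)))]
for a,b in w:print("wall inner",a,b,fit(a,b))
print("wall mid",(w[0][0]+w[1][0])/2,(w[0][1]+w[1][1])/2,w[0][0]-w[1][0])
a,b=q((160,258),.128),q((706,237),.128);print("bar",a,b,(a+b)/2,np.linalg.norm(a-b),fit(b,a)[0]-90)
a,b=q((150,60),.128),q((687,39),.128);print("rear bar",a,b,(a+b)/2,np.linalg.norm(a-b),fit(b,a)[0]-90)
im=capture("top");hsv=cv2.cvtColor(im,cv2.COLOR_BGR2HSV);g=((hsv[...,1]>150)&(abs(hsv[...,0].astype(int)-38)<12))
for rng in(range(141,157),range(113,127)):
    for e in(0,-1):
        P=np.array([onz("top",(np.nonzero(g[v,275:350])[0][e]+275+(.5 if e else -.5),v))[:2] for v in rng]);k=np.polyfit(P[:,0],P[:,1],1);print("liner",e,P.mean(0))
E
```

```text
tray front [0.64   0.0812] [ 0.6469 -0.0405] [0.6434 0.0204] 0.12185857647280443 -176.79484190533466
right side yaw (np.float64(2.543393051190395),)
wall inner [0.7094 0.0914] [0.7533 0.0941] (np.float64(3.5381857681923408),)
wall inner [ 0.7124 -0.0365] [ 0.7627 -0.0333] (np.float64(3.621034472363016),)
wall mid [0.7109 0.0274] [0.758  0.0304] [-0.003   0.1279]
bar [0.6652 0.0939] [ 0.683 -0.183] [ 0.6741 -0.0446] 0.2775049294581562 3.6720310846994693
rear bar [0.773  0.1032] [ 0.7925 -0.1769] [ 0.7827 -0.0368] 0.2808169502610751 3.9749019938778076
liner 0 [0.6749 0.0849]
liner -1 [ 0.6776 -0.0342]
liner 0 [0.7408 0.0893]
liner -1 [ 0.7437 -0.0298]
```

```bash
python3 -m jog '[[[-0.005,0.001,0],[0,0,0],1],[[-0.012,0.002,0],[0,0,0],1],[[-0.02,0.002,0],[0,0,0],1],[[-0.028,0.002,0],[0,0,0],1],[[-0.036,0.002,0],[0,0,0],1],[[-0.043,0.002,0],[0,0,0],1],[[-0.05,0.002,0],[0,0,0],1],[[-0.05,0.002,0],[0,0,0],1]]'
```

```text
clock: 12.65
tool_pos: [0.5057, 0.0174, -0.0122]
ee_rot: [[-0.998, -0.064, -0.008], [-0.064, 0.998, 0.001], [0.008, 0.001, -1.0]]
force: [-12.4, -1.5, 13.7]
finger_gap: 0.178
grasp_force: 30.0
```

```bash
python3 -m jog '[[[0,0,-0.001],[0,0,0],1],[[-0.005,0,-0.001],[0,0,0],1],[[-0.01,0,-0.001],[0,0,0],1],[[-0.015,0,-0.001],[0,0,0],1],[[-0.02,0,-0.001],[0,0,0],1],[[-0.02,0,-0.001],[0,0,0],1]]'
python3 - <<'E'
from h import *
np.set_printoptions(precision=4,suppress=True)
o=status.get_obs();print(o["tool_pos"],o["force"],o["wrist_torque"])
for c in("top","scene"):
    capture(c)
    for n in("tray","roll","rack"):
        for r in masks_of(c,n)[:5]:print(c,n,round(r["score"],2),r["rect"])
E
```

```text
clock: 13.25
tool_pos: [0.5273, 0.0185, -0.0119]
ee_rot: [[-0.998, -0.063, -0.004], [-0.063, 0.998, 0.001], [0.004, 0.001, -1.0]]
force: [-3.3, 0.1, 2.0]
finger_gap: 0.18
grasp_force: 30.0
[ 0.5273  0.0185 -0.0119] [-3.3315  0.0617  2.014 ] [-0.0386  0.7691  0.0473]
top tray 0.53 [303.3, 129.2, 37.4, 18.3]
top roll 0.73 [231.3, 171.5, 19.5, 21.0]
top roll 0.64 [281.3, 127.1, 59.0, 25.5]
top roll 0.56 [222.9, 137.1, 26.7, 27.4]
top roll 0.54 [316.9, 125.4, 19.0, 22.5]
top roll 0.49 [292.7, 129.1, 15.4, 14.4]
top rack 0.92 [273.6, 69.7, 154.1, 82.0]
top rack 0.45 [347.5, 92.1, 66.0, 61.2]
scene tray 0.9 [405.8, 155.8, 86.2, 63.3]
scene tray 0.69 [230.3, 198.1, 106.8, 96.1]
scene roll 0.97 [285.2, 205.1, 22.8, 34.9]
scene roll 0.82 [267.2, 241.1, 28.5, 39.0]
scene roll 0.74 [241.4, 217.2, 27.2, 42.6]
scene roll 0.68 [332.8, 284.7, 29.9, 47.9]
scene roll 0.66 [359.8, 249.3, 27.9, 47.0]
scene rack 0.58 [117.7, 139.1, 191.6, 194.9]
```

```bash
python3 -m jog '[[[-0.006,0,0],[0,0,0],1],[[-0.013,0,0],[0,0,0],1],[[-0.02,0,0],[0,0,0],1],[[-0.027,0,0],[0,0,0],1],[[-0.034,0,0],[0,0,0],1],[[-0.041,0,0],[0,0,0],1],[[-0.048,0,0],[0,0,0],1],[[-0.048,0,0],[0,0,0],1]]'
```

```text
clock: 14.45
tool_pos: [0.579, 0.0211, -0.0104]
ee_rot: [[-0.998, -0.063, 0.003], [-0.063, 0.998, -0.0], [-0.003, -0.0, -1.0]]
force: [2.8, 0.8, -5.9]
finger_gap: 0.179
grasp_force: 30.0
```

```bash
python3 -m jog '[[[-0.002,0,0.0005],[0,0,0],1],[[-0.004,0,0.0005],[0,0,0],1],[[-0.006,0,0.0005],[0,0,0],1],[[-0.008,0,0.0005],[0,0,0],1],[[-0.008,0,0.0005],[0,0,0],1]]';python3 -m jog '[[[-0.002,0,0],[0,0,0],1],[[-0.004,0,0],[0,0,0],1],[[-0.004,0,0],[0,0,0],1]]'
```

```text
clock: 14.95
tool_pos: [0.5854, 0.0217, -0.0112]
ee_rot: [[-0.998, -0.063, 0.001], [-0.063, 0.998, -0.0], [-0.001, -0.0, -1.0]]
force: [-2.0, 0.4, -3.6]
finger_gap: 0.182
grasp_force: 30.0
clock: 15.25
tool_pos: [0.5866, 0.0218, -0.0118]
ee_rot: [[-0.998, -0.064, -0.005], [-0.064, 0.998, -0.0], [0.005, 0.0, -1.0]]
force: [-11.3, -2.3, 2.0]
finger_gap: 0.177
grasp_force: 30.0
```

```bash
python3 -m jog '[[[-0.002,0,0],[0,0,0],1],[[-0.003,0,0],[0,0,0],1],[[-0.003,0,0],[0,0,0],1]]'
```

```text
clock: 15.55
tool_pos: [0.5865, 0.0218, -0.0119]
ee_rot: [[-0.998, -0.064, -0.012], [-0.064, 0.998, -0.0], [0.012, 0.0, -1.0]]
force: [-23.0, -5.0, 12.5]
finger_gap: 0.181
grasp_force: 30.0
```

```bash
python3 -m jog '[[[-0.002,0,0],[0,0,0],1],[[-0.003,0,0],[0,0,0],1],[[-0.003,0,0],[0,0,0],1],[[-0.003,0,0],[0,0,0],1]]'; python3 - <<'E'
from h import *
np.set_printoptions(precision=4,suppress=True)
f=lambda c:(210+c[0]/3.6-.36,120+c[1]/3.6-.36)
im=capture("top");hsv=cv2.cvtColor(im,cv2.COLOR_BGR2HSV);g=((hsv[...,1]>150)&(abs(hsv[...,0].astype(int)-38)<12));g[:100]=0;g[:,:270]=0;g[:,350:]=0
print("green left",g[:185].sum())
# gap tray front edge to stop: sample a grey profile through the bay in top view
c=camera_params("top")
gr=cv2.cvtColor(im,6)
for y in(.0,.055):
    P=np.array([[x,y,.03] for x in np.arange(.74,.80,.003)]);p=np.round(proj("top",P)).astype(int);print(y,[(int(r),int(gr[r,cc])) for cc,r in p])
E
```

```text
clock: 15.95
tool_pos: [0.5869, 0.0219, -0.012]
ee_rot: [[-0.998, -0.065, -0.018], [-0.065, 0.998, -0.001], [0.018, 0.001, -1.0]]
force: [-32.5, -6.2, 21.8]
finger_gap: 0.178
grasp_force: 30.0
green left 0
0.0 [(115, 105), (114, 108), (113, 111), (111, 105), (110, 104), (109, 102), (107, 100), (106, 95), (105, 99), (103, 93), (102, 93), (101, 92), (99, 108), (98, 150), (97, 191), (95, 183), (94, 151), (93, 132), (91, 127), (90, 126), (89, 130)]
0.055 [(115, 114), (113, 106), (112, 110), (111, 105), (109, 105), (108, 108), (107, 105), (105, 100), (104, 103), (103, 102), (101, 98), (100, 94), (99, 97), (97, 91), (96, 86), (95, 85), (93, 115), (92, 124), (91, 127), (89, 126), (88, 124)]
```

The force climbed to 32 N with no further motion. The tray end is at 0.7715, against a stop face estimated at 0.771–0.774, so it is home. I'll ease off the push, open and lift clear.

```bash
python3 -m jog '[[[0.003,0,0],[0,0,0],1],[[0.006,0,0],[0,0,0],1],[[0.006,0,0],[0,0,0],1],[[0.006,0,0],[0,0,0],1]]'
```

```text
clock: 16.4
tool_pos: [0.5872, 0.0218, -0.012]
ee_rot: [[-0.998, -0.064, -0.004], [-0.064, 0.998, -0.0], [0.004, 0.0, -1.0]]
force: [-8.3, -2.2, -1.7]
finger_gap: 0.18
grasp_force: 30.0
```

```bash
python3 -m jog '[[[0,0,0],[0,0,0],0.2],[[0,0,0],[0,0,0],0.2],[[0,0,0],[0,0,0],0.2],[[0,0,0],[0,0,0],0.2],[[0,0,-0.01],[0,0,0],0.2],[[0,0,-0.03],[0,0,0],0.2],[[0,0,-0.06],[0,0,0],0.2],[[0.02,0,-0.1],[0,0,0],0.2]]'; python3 -m jog '[[[0.05,0,-0.04],[0,0,0],0.2],[[0.1,0,-0.06],[0,0,0],0.2],[[0.15,0,-0.06],[0,0,0],0.2],[[0.18,0,-0.06],[0,0,0],0.2],[[0.18,0,-0.06],[0,0,0],0.2]]'
python3 - <<'E'
from h import *
np.set_printoptions(precision=4,suppress=True)
im=capture("top");hsv=cv2.cvtColor(im,cv2.COLOR_BGR2HSV)
m=((hsv[...,1]>150)&((hsv[...,0]<12)));m[:150]=0;m[240:]=0;m[:,:275]=0;m[:,350:]=0
ys,xs=np.nonzero(m);P=np.array([onz("top",(x,y),.04)[:2] for x,y in zip(xs,ys)]).astype(np.float32);r=cv2.minAreaRect(P*1000);print("handle",P.mean(0),r)
for c in("top","scene"):
    capture(c)
    for n,z in(("tray",0),("tray_grip",.032),("roll",.004),("rack",0),("tape",0),("clear_box",0)):
        for q in spot_point(c,n)[:6]:print(c,n,round(q["score"],2),q["xy"],onz(c,q["xy"],z))
for q in masks_of("scene","roll"):print(q["rect"],cv2.minAreaRect(np.argwhere(q["pixels"])[:,::-1].astype(np.float32)))
E
```

```text
clock: 17.2
tool_pos: [0.5697, 0.0206, 0.0895]
ee_rot: [[-0.998, -0.063, -0.0], [-0.063, 0.998, 0.0], [0.0, 0.0, -1.0]]
force: [0.3, 0.2, 0.2]
finger_gap: 0.398
grasp_force: 0.0
clock: 17.7
tool_pos: [0.3843, 0.0102, 0.1485]
ee_rot: [[-0.998, -0.063, -0.001], [-0.063, 0.998, 0.0], [0.001, 0.0, -1.0]]
force: [0.3, -0.3, -0.1]
finger_gap: 0.4
grasp_force: 0.0
handle [0.6011 0.0224] ((601.6181030273438, 22.37692642211914), (74.70603942871094, 14.945270538330078), 3.3487465381622314)
top tray 0.69 [308.5, 134.0] [0.7088 0.0341 0.    ]
top tray_grip 0.75 [312.3, 186.7] [0.585  0.0233 0.032 ]
top roll 0.95 [299.2, 121.4] [0.7356 0.0548 0.004 ]
top roll 0.8 [321.7, 120.2] [0.7395 0.006  0.004 ]
top roll 0.79 [236.7, 156.0] [0.6547 0.1853 0.004 ]
top roll 0.55 [309.8, 146.2] [0.6799 0.0306 0.004 ]
top roll 0.55 [247.1, 183.7] [0.5949 0.1602 0.004 ]
top rack 0.72 [343.9, 153.9] [ 0.6656 -0.043   0.    ]
top tape 0.96 [460.6, 207.5] [ 0.5536 -0.2896  0.    ]
top clear_box 0.78 [372.1, 128.2] [ 0.7253 -0.1043  0.    ]
scene tray 0.73 [258.1, 274.0] [0.7057 0.0266 0.    ]
scene tray 0.59 [455.7,
[... 654 characters left out ...]
 clear_box 0.52 [225.6, 136.7] [ 0.5566 -0.2798  0.    ]
[331.8, 284.8, 30.0, 47.9] ((346.6076965332031, 309.13848876953125), (26.791501998901367, 44.528465270996094), 7.125016689300537)
[255.9, 226.6, 30.8, 47.5] ((270.4117736816406, 248.64707946777344), (44.141483306884766, 24.253562927246094), 75.96376037597656)
[235.9, 264.7, 29.9, 42.4] ((251.7169647216797, 286.5094299316406), (43.40593338012695, 25.823781967163086), 74.05460357666016)
[215.4, 237.7, 24.5, 47.1] ((225.85000610351562, 262.0500183105469), (44.90433883666992, 25.61444854736328), 71.56504821777344)
[360.8, 251.1, 27.5, 45.6] ((372.7969970703125, 272.8171081542969), (25.02508544921875, 44.08354568481445), 10.007980346679688)
```

```bash
python3 - <<'E'
from h import *
np.set_printoptions(precision=4,suppress=True)
im=capture("top");g=cv2.cvtColor(im,6).astype(float);b=cv2.cvtColor(cv2.imread("pics/t5.png"),6)
# stop's top front edge (steepest bright->dark going down) in t5 crop and now
for u in(290,298,306,314,322,330):
    col=g[90:112,u-2:u+3].mean(1);k=np.argmin(np.diff(col));uc=(u+.36-230)*3.6
    cb=b[100:180,int(uc)-6:int(uc)+7].mean(1);kb=np.argmin(np.convolve(np.diff(cb),np.ones(5),"same"))+100.5
    print(u,np.round(col).astype(int)[2:],onz("top",(u,90.5+k),.04)[:2],"t5",onz("top",(u,60+kb/3.6-.36),.04)[:2])
E
```

```text
290 [117 117 116 127 152 175 184 179 167 149 125 101  85  75  70  67  68  80
  95 117] [0.7623 0.0734] t5 [0.769  0.0736]
298 [117 115 117 128 154 174 182 180 167 154 140 138 126 107  84  63  54  60
  72  96] [0.756  0.0565] t5 [0.7694 0.0569]
306 [116 116 121 143 172 182 171 138 109 123 145 132 104  94  96 107 131 156
 164 158] [0.7721 0.0402] t5 [0.7698 0.0401]
314 [115 117 124 152 178 183 166 129 113 137 148 129 107 100  99 113 135 152
 157 154] [0.7725 0.0234] t5 [0.7721 0.0234]
322 [116 120 133 163 185 191 188 174 138  93  66  55  51  50  46  49  50  59
  83 125] [0.7684 0.0066] t5 [0.7725 0.0067]
330 [114 118 143 172 185 177 159 147 154 160 161 150 128 104  88  88  96 115
 139 159] [ 0.7599 -0.0102] t5 [ 0.7736 -0.0101]
```

The stop face measures 0.772 at the bay centre and the tray end 0.7715, with only a one-pixel seam between them. The tray is home and the robot is clear.

```bash
python3 -c "
from h import *
print(ticket.sign_off())"
```

```text
the job is handed in; nothing more can be done
None
```

The teal-banded roll stands in the tray's front compartment, the tray is home against the back stop of the green bay with all three rolls upright, the clear box and tape were left alone, and the job is handed in at about 19 s on the robot's clock (verdict not shown).

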